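Square up the calibration plate on the microscope stage

ROBOT

A 6-joint arm with a two-finger parallel gripper is mounted at the origin on the work surface. World frame = base frame: x ahead of the robot, y to its left, z up, the work surface at z = 0. Lengths are in m, angles in rad, forces in N, time in s.
With the tool pointing down it reaches from about 0.3 to 0.875 m from the base axis. Payload 6.4 kg.
Tool frame: the origin (TCP) lies on the centre line of the jaws, within the pads' length; the fingertips stand 22 mm ahead of it and the grasp point (between the pads) lies 3 mm ahead of it; x points along the fingers, z is the direction in which the jaws open and shut, and the axes are right-handed (so a half turn about x gives the same grasp; the last joint's range is limited). The gripper opens to 85 mm and grips with 20 to 120 N. Pads are 22 mm wide; open, the fingers measure 114 mm over their backs; the gripper's body (76 mm by 85 mm) begins 54 mm behind the grasp point. The pads swing forward as they close: fully open they stand 13 mm farther back than shut.
Start: joints at [1.103, 0.181, 1.607, -0, 1.354, -0.206], TCP at [0.149, 0.555, 0.253] pointing down, gripper open.
Joint ranges: [-2.99, 2.99], [-0.89, 2.07], [0.3, 2.58], [-1.14, 4.28], [0, 2.63], [-3.12, 3.12]. Speed limits (rad/s): [2.57, 2.57, 3.01, 3.14, 3.14, 3.14].

INTERFACE

Orientations are given as a rotation vector (axis times angle).
In Python, from plant import movep, move_linear, move_joints, move_gripper, sleep, ik, grab_frame, camera_params, PlanningError, sign_off, read_clock, read_joint_pos, read_dq, read_effort, read_position, read_tcp_rot, read_contact_force, read_torque, read_grip_width gives the robot as it stands. Calls block until the motion is done:
- movep(position, orientation): joint-space move of the TCP to a pose.
- move_linear(position, frame=None, feed=0.15): straight line of the TCP; frame=None keeps the orientation; feed is the mean speed in m/s.
- move_joints(angles): joint-space move.
- move_gripper(opening, f_grip=None): opening from 0.0 (shut) to 1.0 (fully open); f_grip is the grip in N (None keeps the last); returns when the fingers have stopped.
- sleep(seconds).
- ik(position, orientation): joint angles nearest the present ones, or None.
- grab_frame(name): name is "side" or "top"; returns the picture (400x640x3 uint8, blue, green, red); there is no depth.
- camera_params(name): a dict with "fx", "fy", "cx", "cy" (pixels), "pose" (4x4, takes a point from camera to world coordinates). Camera axes: x right, y down, z forward; pixel columns grow to the right and rows downward; lengths in m; the calibration is good to about 2 mm. A picture is of the moment at which its call begins. camera_params takes no time and is no camera call.
A pose or a line that the arm cannot do raises PlanningError and nothing moves.
- sign_off(): hands the job in, once; it reports no verdict.
Readings, each from a call of its own:
- read_clock(): time.
- read_joint_pos(): joint angles.
- read_dq(): joint speeds.
- read_effort(): joint torques, N m.
- read_position(): TCP position.
- read_tcp_rot(): TCP orientation.
- read_contact_force(): force on the tool from outside, world axes, zero at the start.
- read_torque(): the same for the moment, N m.
- read_grip_width(): opening from 0.0 (shut) to 1.0 (fully open).
Only numpy, scipy, OpenCV 4.12 (cv2) and the standard library are available. Lean on these libraries where they do the work, as an engineer would, in place of code of your own. Each camera call takes 0.05 s, during which the arm holds its last target.

TASK

Pick up the stamp-shaped pusher from its round pad and use it to nudge the glass plate on the black stage gently into the square corner of the two stop bars, until it lies square and flush against both. The glass is brittle: move it only with the pusher, slowly, and never press hard. Then stand the pusher upright back on its pad and let go, leaving the dish, the lens and the slide box where they are.

Things in the scene. Friction and masses are not known exactly. Their poses are not given: they have to be found in the camera images.
- stage: Fixed black stage 260 x 260 mm, top 40 mm above the bench. Origin: centre of its underside, at bench height; z up. Yaw varies. Two aluminium stop bars, 18 mm wide and 10 mm high on the top, clamped fast, make a square inner corner at its +x, +y corner.
- stop_corner (a point): Nominal inner corner of the bars at the level of the stage's top, (110, 110) mm in the stage frame; axes as the stage's (x towards the far bar, y towards the side bar, z up). The real corner lies up to 5 mm off it in x and in y, as the bars are set.
- stop_far: The far stop: a bar along the stage's y, about y = -40 to +124 mm of the stage frame. Origin and axes are the stage's, so they do not tell its setting: its flat inner face is clamped anywhere from x = 105 to 115 mm, exactly along y; find it by touch. At y = 55 mm a light feeler pin (8 N/m) stands 3 mm out of the face; the touching plate pushes it flush.
- stop_side: The side stop: a bar along the stage's x, about x = -40 to +106 mm of the stage frame. Origin and axes are the stage's: its flat inner face is clamped anywhere from y = 105 to 115 mm, exactly along x; find it by touch. At x = 70 mm a light feeler pin (8 N/m) stands 3 mm out of the face; the touching plate pushes it flush.
- plate: Loose pale glass plate, 70 (x) x 100 (y) x 8 mm, 0.1 to 0.2 kg, flat on the stage, 1 to 5 cm short of both bars, turned up to 0.25 rad against them. Origin: centre of its underside. Its +x edge belongs against the far bar, its +y edge against the side bar. Sliding it takes up to 3 N, more where a corner drags along a bar; it chips if pressed with over 15 N by the pusher or against the bars, or driven faster than 0.25 m/s.
- plate_corner (a point): The plate's +x, +y corner at its underside (35 mm, 50 mm from its origin); axes as the plate's. When seated it lies in the real corner of the bars.
- pusher_grip (a point): Pusher like a rubber stamp, 74 mm tall, 0.09 kg, upright: a round white foot 30 mm in diameter and 14 mm high, above it on the same axis an aluminium handle 16 x 16 mm square and 60 mm tall. This point: centre of the handle, 44 mm above the foot's underside; z up, x and y square to the handle's flats.
- pusher: The pusher again: the centre of its foot's underside.
- pad: Fixed round black rubber pad on the bench, 80 mm in diameter, 3 mm thick; the pusher stands on it. Origin: centre of its underside.
- dish: Bystander: round closed white dish, 43 mm in diameter, 14 mm high, standing on the stage near its -x, +y corner. Origin: centre of its underside.
- objective: Bystander: steel microscope lens, 34 mm in diameter, 45 mm high, standing on the bench. Origin: centre of its underside.
- slide_box: Bystander: flat grey slide box, 90 x 170 x 30 mm, lying on the bench. Origin: centre of its underside.
Mind the look-alikes: they are no part of the job. There is more than one size of the pad; the one meant has the size given above.

How it is judged:
By the outcome, as a careful person would: the job done as asked, in the order asked, and still so for the second after the job is handed in, with the robot touching nothing.
It also fails if it takes over 72 s, if anything falls off the work surface, if the arm or the gripper's body presses on something with over 40 N, if the wrist force passes 120 N, or if a joint passes its speed limit or range.

## Working session

There is one attempt and no reset: what is moved stays moved. The work goes in short steps, each a Python script; the robot and the scene stay as the last script left them, time stands still between calls to the robot, and variables do not carry over. Pictures are saved under pics/ and viewed, and the job is handed in when it is done.

```bash
ls; mkdir -p pics; python3 - <<'E'
from plant import *
import cv2,numpy as np
for n in("top","side"):
    im=grab_frame(n);cv2.imwrite(f"pics/{n}0.png",im)
    p=camera_params(n);print(n,p["fx"],p["fy"],p["cx"],p["cy"]);print(np.round(p["pose"],4))
print(read_clock(),read_tcp_rot(),read_contact_force(),read_grip_width())
E
```

```text
pics
top 431.4921730247113 431.4921730247113 321.936307139014 194.11441823175448
[[ 0.0046 -0.9967  0.0806  0.501 ]
 [-0.9999 -0.0034  0.0147  0.0051]
 [-0.0144 -0.0806 -0.9966  1.0835]
 [ 0.      0.      0.      1.    ]]
side 435.95686648504153 435.95686648504153 318.72695277373526 199.6296829583477
[[ 0.6862 -0.3764  0.6225 -0.2425]
 [-0.7274 -0.3609  0.5836 -0.7777]
 [ 0.005  -0.8533 -0.5215  0.7798]
 [ 0.      0.      0.      1.    ]]
0.1 [-1.01499661  1.32328571  1.01381051] [ 0.39441979 -0.23224124  0.42374647] 0.998112436948074
```

View pics/top0.png

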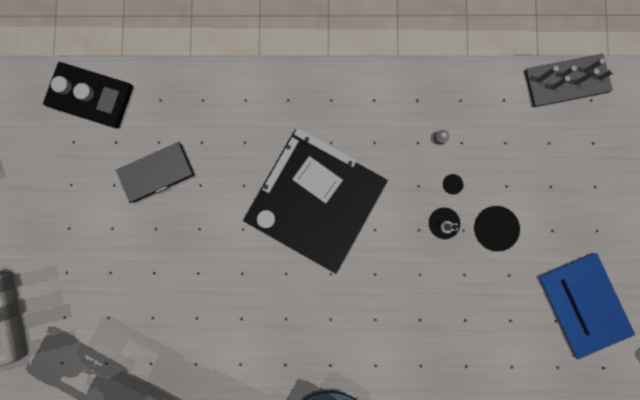

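View pics/side0.png

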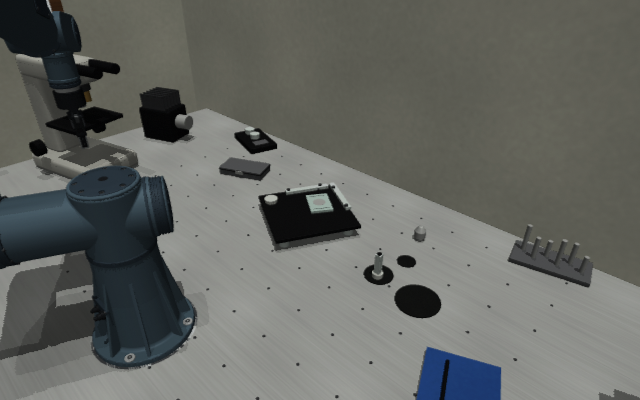

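```bash
cat > h.py <<'E'
from plant import *
import cv2,numpy as np
def px2w(n,u,v,z):
    p=camera_params(n);T=np.array(p["pose"])
    d=T[:3,:3]@np.array([(u-p["cx"])/p["fx"],(v-p["cy"])/p["fy"],1.])
    o=T[:3,3];return o+d*(z-o[2])/d[2]
def w2px(n,X):
    p=camera_params(n);T=np.array(p["pose"]);c=T[:3,:3].T@(np.array(X)-T[:3,3])
    return np.array([p["fx"]*c[0]/c[2]+p["cx"],p["fy"]*c[1]/c[2]+p["cy"]])
E
python3 - <<'E'
from h import *
a=cv2.imread("pics/top0.png");b=cv2.imread("pics/side0.png")
c=cv2.resize(a[120:280,235:395],(560,560),interpolation=cv2.INTER_CUBIC)
cv2.imwrite("pics/topstage.png",np.clip(c*1.3,0,255).astype(np.uint8))
c1=cv2.resize(a[165:260,400:530],(520,380),interpolation=cv2.INTER_CUBIC)
c2=cv2.resize(b[220:320,350:450],(380,380),interpolation=cv2.INTER_CUBIC)
cv2.imwrite("pics/pads.png",np.hstack([c1,c2[:,:280]]))
c=cv2.resize(b[170:260,245:370],(750,540),interpolation=cv2.INTER_CUBIC);cv2.imwrite("pics/sidestage.png",c)
g=cv2.cvtColor(a,cv2.COLOR_BGR2GRAY)
m=(g<50).astype(np.uint8)
cs,_=cv2.findContours(m,cv2.RETR_EXTERNAL,cv2.CHAIN_APPROX_NONE)
for k in cs:
    if cv2.contourArea(k)>150:
        h=cv2.convexHull(k);(x,y),r=cv2.minEnclosingCircle(h);A=cv2.contourArea(h)
        w=px2w("top",x,y,0.003)
        print(np.round([x,y,r,A],1),"w",np.round(w,4),"diam mm",round(2*np.sqrt(A/np.pi)/431.5*1083,1))
        if A>5000: print(cv2.boxPoints(cv2.minAreaRect(h)),cv2.approxPolyDP(h,4,True).reshape(-1,2).tolist())
E
```

```text
[574.5 307.   30.7 272.5] w [ 0.3141 -0.5966  0.003 ] diam mm 46.8
[444.  222.7  15.4 707. ] w [ 0.5179 -0.283   0.003 ] diam mm 75.3
[ 496.6  228.1   22.7 1535. ] w [ 0.5052 -0.413   0.003 ] diam mm 111.0
[452.6 183.8   9.9 281. ] w [ 0.6154 -0.3064  0.003 ] diam mm 47.5
[  315.3   200.9    73.8 10865.5] w [0.5712 0.0378 0.003 ] diam mm 295.2
[[242.61322 220.89622]
 [293.93396 128.51888]
 [386.82074 180.12263]
 [335.5     272.5    ]] [[292, 135], [386, 180], [335, 272], [244, 220]]
[  88.    95.    44.9 3632. ] w [0.8429 0.6261 0.003 ] diam mm 170.7
```

View pics/topstage.png

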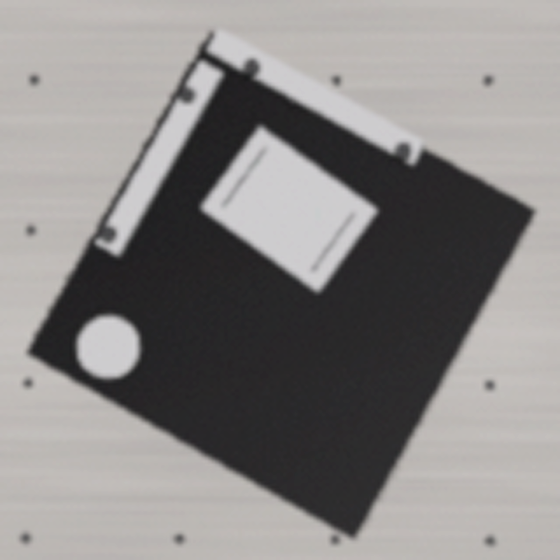

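View pics/pads.png

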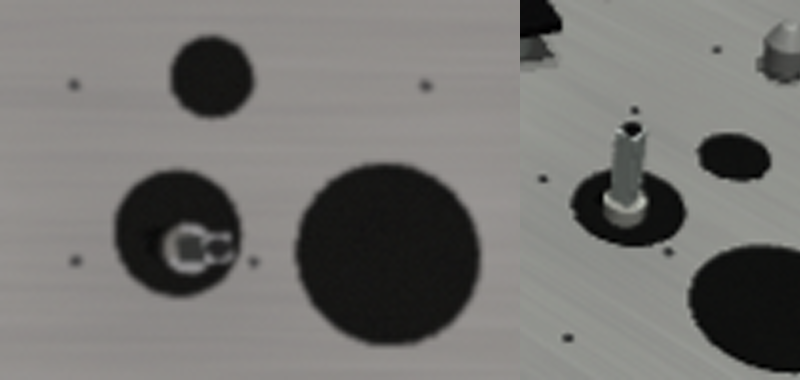

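View pics/sidestage.png

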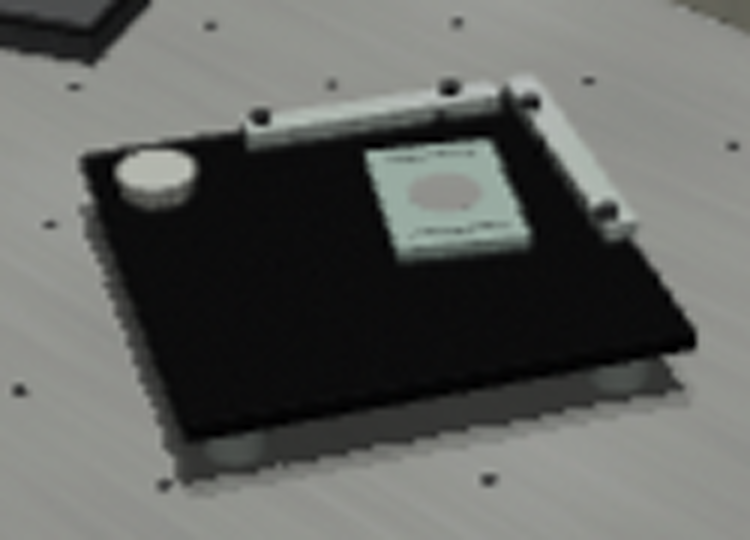

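```bash
python3 - <<'E'
from h import *
a=cv2.imread("pics/top0.png");b=cv2.imread("pics/side0.png")
c1=cv2.resize(a[212:242,434:464],(390,390),interpolation=cv2.INTER_NEAREST)
c2=cv2.resize(b[247:287,360:400],(400,390),interpolation=cv2.INTER_NEAREST)
cv2.imwrite("pics/push.png",np.clip(np.hstack([c1,c2])*1.2,0,255).astype(np.uint8))
g=cv2.cvtColor(a,cv2.COLOR_BGR2GRAY)
m=(g[120:280,235:395]>110).astype(np.uint8)
cs,_=cv2.findContours(m,cv2.RETR_EXTERNAL,cv2.CHAIN_APPROX_NONE)
for k in cs:
    A=cv2.contourArea(k)
    if 150<A<3000:
        r=cv2.minAreaRect(k);bx=cv2.boxPoints(r)+[235,120]
        zz=.048 if A>900 else .05
        print(A,np.round(bx,1).tolist());W=np.array([px2w("top",*q,zz)[:2] for q in bx]);print(np.round(W,4).tolist(),np.round(np.linalg.norm(W-np.roll(W,-1,0),axis=1),4))
for q in [[242.6,220.9],[293.9,128.5],[386.8,180.1],[335.5,272.5]]: print(np.round(px2w("top",*q,.04),4))
E
```

```text
[0.5196 0.2123 0.04  ]
[0.747  0.0902 0.04  ]
[ 0.62   -0.1368  0.04  ]
[ 0.3975 -0.0128  0.04  ]
```

View pics/push.png

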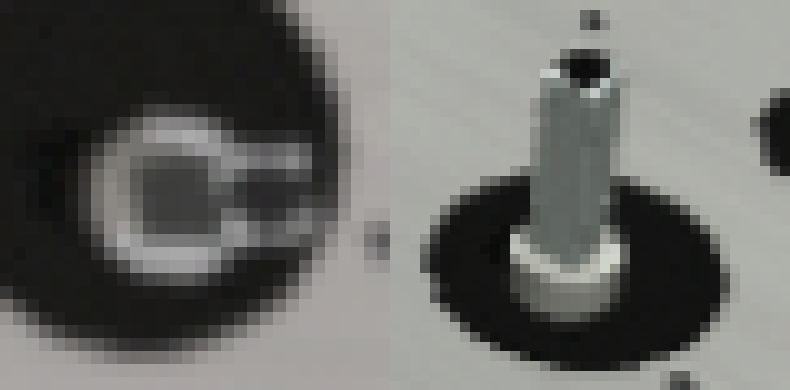

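```bash
python3 - <<'E'
from h import *
a=cv2.imread("pics/top0.png");b=cv2.imread("pics/side0.png")
g=cv2.cvtColor(b,cv2.COLOR_BGR2GRAY)
print(g[250:285,370:388])
t=cv2.cvtColor(a,cv2.COLOR_BGR2GRAY)
print(t[219:235,440:461])
m=(t[120:280,235:395]>110).astype(np.uint8)
cs,_=cv2.findContours(m,cv2.RETR_LIST,cv2.CHAIN_APPROX_NONE)
for k in cs:
    A=cv2.contourArea(k)
    if 100<A<3000:
        r=cv2.minAreaRect(k);bx=cv2.boxPoints(r)+[235,120]
        zz=.048 if A>900 else .05
        print(A,np.round(bx,1).tolist());W=np.array([px2w("top",*q,zz)[:2] for q in bx]);print(np.round(W,4).tolist(),np.round(np.linalg.norm(W-np.roll(W,-1,0),axis=1),4))
E
```

```text
[[143 144 144 143 142 139 139 139 140 134 131 137 141 142 143 142 144 143]
 [144 143 143 144 144 143 141 139 146 141 139 140 141 142 142 143 144 144]
 [143 143 143 142 142 142 144  96  57  46  57 100 133 139 141 141 142 144]
 [144 145 143 142 142 142 103  44  15  10  15  38 136 143 139 140 141 142]
 [145 145 144 144 142 163 170  78  11  12  11  37 137 133 136 139 139 140]
 [143 144 144 144 145 112 110 110  59  22  68 153 112 118 137 138 139 139]
 [141 142 142 144 145 105  85  85  79 125 164 117  84 130 143 141 139 139]
 [142 141 141 143 122  91  76  81  83  89 102  87  81 130 143 144 144 141]
 [144 143 143 141 119  89  80  81  83  80  86  83  92 133 143 142 143 144]
 [145 144 143 144 129  93  81  83  82  79  86  84  93 134 144 143 142 141]
 [144 145 144 144 116  87  80  82  83  79  79  82  94 136 144 144 144 142]
 [142 143 144 144 116  87  81  83  82  79  77  81 105 139 146 145 145 145]
 [144 144 142 143 108  84  82  82  82  87  83  82 118 141 146 147 145 145]
 [144 144 144 144 109  85  82  82  82  88  83  82 118 140 144 146 147 147]
 [143 144 121  93  94  84  82  82  82  86  82  81 
[... 2771 characters left out ...]

 [ 23  20  22  29  43  56  63  71  73  60  40  26  22  21  22  29  62 110
  134 137 138]
 [ 21  21  21  22  23  25  24  28  29  25  21  18  19  21  30  54  94 125
  137 138 138]]
219.0 [[253.5, 218.5], [265.5, 206.5], [277.5, 218.5], [265.5, 230.5]]
[[0.5253, 0.1842], [0.5542, 0.1558], [0.5256, 0.1266], [0.4968, 0.155]] [0.0405 0.041  0.0404 0.0409]
1131.5 [[291.8, 179.0], [308.6, 155.6], [342.2, 179.6], [325.4, 203.0]]
[[0.6211, 0.0933], [0.6784, 0.0532], [0.6201, -0.0283], [0.5633, 0.0119]] [0.07   0.1002 0.0696 0.0998]
348.0 [[262.1, 188.9], [291.7, 137.0], [298.1, 140.6], [268.4, 192.5]]
[[0.5967, 0.1648], [0.7237, 0.0945], [0.7148, 0.079], [0.588, 0.1493]] [0.1451 0.0179 0.145  0.0178]
```

```bash
python3 - <<'E'
from h import *
from scipy.spatial.transform import Rotation as R
print(px2w("top",446.6,226.8,.006),px2w("top",454.2,226.3,.077),px2w("side",378.9,253.6,.077), px2w("top",444.2,222.9,.003))
for q in [(294.4,134.9),(352.7,166.9)]:print(px2w("top",*q,.05))
M=R.from_rotvec(read_tcp_rot()).as_matrix();print(M.round(3))
for psi in (7,97,-83,-173):
    p=np.radians(psi);z=np.array([np.cos(p),np.sin(p),0]);x=np.array([0,0,-1.]);y=np.cross(z,x)
    rv=R.from_matrix(np.c_[x,y,z]).as_rotvec()
    print(psi,ik([.51,-.287,.2],rv),ik([.56,0,.09],rv))
E
```

```text
[ 0.50785227 -0.2885491   0.006     ] [ 0.50863602 -0.28675429  0.077     ] [ 0.50985703 -0.28571798  0.077     ] [ 0.51752468 -0.28359718  0.003     ]
[0.72883882 0.08803948 0.05      ]
[ 0.65069921 -0.05355861  0.05      ]
[[-0.001 -0.966  0.259]
 [-0.001  0.259  0.966]
 [-1.     0.    -0.002]]
7 [-0.71525622  0.25482377  1.63066107  0.          1.25610781 -0.83742927] [-0.21194026  0.35021197  1.76119913  0.          1.03018156 -0.33411331]
97 [-7.15256222e-01  2.54823767e-01  1.63066107e+00 -4.44089210e-16
  1.25610781e+00 -2.40822560e+00] [-2.11940262e-01  3.50211970e-01  1.76119913e+00 -4.44089210e-16
  1.03018156e+00 -1.90490964e+00]
-83 [-7.15256222e-01  2.54823767e-01  1.63066107e+00 -4.44089210e-16
  1.25610781e+00  7.33367057e-01] [-2.11940262e-01  3.50211970e-01  1.76119913e+00 -4.44089210e-16
  1.03018156e+00  1.23668302e+00]
-173 [-0.71525622  0.25482377  1.63066107  0.          1.25610781  2.30416338] [-0.21194026  0.35021197  1.76119913  0.          1.03018156  2.80747934]
```

Candidates for the pusher (top px): the upright stamp at (447,227) on the 80 mm pad at (444,223); the lens at (441,136); rack pegs at about (568,70); and the white caps at (60,85) and (82,92). Other pads are about 50 mm at (453,184) and about 113 mm at (497,228). I choose the white-footed square handle, which the close crop confirmed: white foot, handle top about 7 px wide. The plate measures 70.0 x 100.2 mm at (0.621, 0.0325), about -6° against the bars.

```bash
cat >> h.py <<'E'
from scipy.spatial.transform import Rotation as R
def down(psi):
    p=np.radians(psi);z=np.array([np.cos(p),np.sin(p),0]);x=np.array([0,0,-1.]);y=np.cross(z,x)
    return R.from_matrix(np.c_[x,y,z]).as_rotvec()
RV=down(7)
YS=np.radians(-29.1);XS=np.array([np.cos(YS),np.sin(YS)]);YSv=np.array([-np.sin(YS),np.cos(YS)]);C0=np.array([.571,.0382])
def s2w(x,y): return C0+XS*x+YSv*y      # stage (m) -> world
def w2s(p): d=np.array(p[:2])-C0; return np.array([d@XS,d@YSv])
def F():
    f=np.array(read_contact_force()); return np.array([f[:2]@XS,f[:2]@YSv,f[2]])
E
python3 - <<'E'
from h import *
movep([.5088,-.2868,.15],RV)
print(read_clock())
move_linear([.5088,-.2868,.051],feed=.12)
print(read_clock(),F())
move_gripper(0.0,60)
print(read_clock(),F(),read_grip_width())
move_linear([.5088,-.2868,.058],feed=.05)
print(read_clock(),F(),read_position())
for n in("top","side"): cv2.imwrite(f"pics/{n}1.png",grab_frame(n))
a=cv2.imread("pics/top1.png");b=cv2.imread("pics/side1.png")
cv2.imwrite("pics/g1.png",np.hstack([cv2.resize(a[180:260,400:500],(400,320)),cv2.resize(b[200:300,340:440],(320,320))]))
E
```

```text
3.325
4.3 [0.20795495 0.05370974 0.88191201]
4.9333 [-1.50911069  0.29299961  1.5107994 ] 0.17822316774110702
5.225 [ 0.12531392 -0.1392213  -1.14784794] [ 0.50904204 -0.28699099  0.05842336]
```

View pics/g1.png

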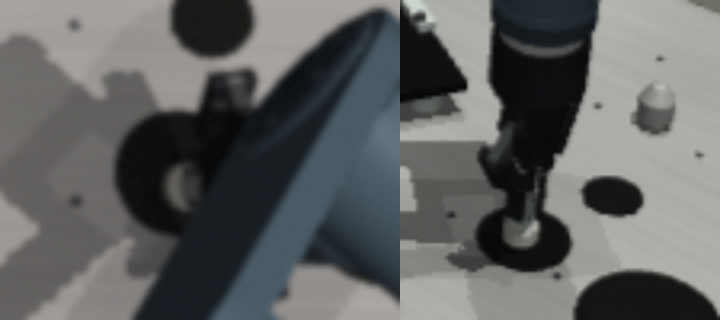

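```bash
cat >> h.py <<'E'
ZP=.0905
def go(x,y,feed,z=ZP):
    w=s2w(x,y); move_linear([w[0],w[1],z],feed=feed)
def push(p0,d,dist,step,feed,lim,bias):
    """from stage point p0 go along unit d up to dist in steps; stop when |F along -d| > lim"""
    log=[];s=0;p0=np.array(p0);d=np.array(d,float)
    while s<dist-1e-6:
        s=min(dist,s+step);q=p0+d*s;go(q[0],q[1],feed)
        f=F()-bias;fa=-(f[:2]@d);log.append((round(s*1e3,1),round(float(fa),2),round(float(f[2]),1)))
        if fa>lim: break
    return p0+d*s,log
E
python3 - <<'E'
from h import *
yp=np.array([.5736,.8192]);xp=np.array([.8192,-.5736])
c=np.array([.5917,-.0082])+xp*.004-yp*.025
s=w2s(c);print("start",s,"contact est",w2s(c+yp*.010))
move_linear([.5088,-.2868,.13],feed=.15)
w=s2w(*s)
movep([w[0],w[1],.13],RV)
go(*s,.08)
sleep(.2);b=np.mean([F() for _ in range(3)],0);print(read_clock(),b,read_position())
p,l=push(s,(0,1),.018,.003,.02,4,b);print(read_clock(),p,l)
E
```

```text
start [ 0.04206233 -0.05575595] contact est [ 0.04309022 -0.04580839]
7.8333 [-0.70193566 -0.52995767 -1.22389552] [ 0.58066887 -0.03094944  0.0904846 ]
9.6333 [ 0.04206233 -0.03775595] [(3.0, -0.98, 0.3), (6.0, -0.39, 0.7), (9.0, -0.58, 0.4), (12.0, -0.67, -0.9), (15.0, -0.28, 0.2), (18.0, -0.54, 0.2)]
```

```bash
python3 - <<'E'
from h import *
fs=[]
for _ in range(5): fs.append(F()); sleep(.05)
print(np.round(fs,2),read_position(),w2s(read_position()))
for n in("top","side"): cv2.imwrite(f"pics/{n}2.png",grab_frame(n))
a=cv2.imread("pics/top2.png");b=cv2.imread("pics/side2.png")
cv2.imwrite("pics/g2.png",np.hstack([cv2.resize(a[120:280,235:395],(400,400)),cv2.resize(b[150:250,260:360],(400,400),interpolation=cv2.INTER_CUBIC)]))
E
```

```text
[[-0.21  0.02 -0.98]
 [ 0.91 -0.12 -1.82]
 [-0.33 -0.58 -1.64]
 [ 0.24 -0.28 -1.12]
 [ 0.36  0.11 -0.29]] [ 0.58941803 -0.01523999  0.09053395] [ 0.04208293 -0.03773704]
```

View pics/g2.png

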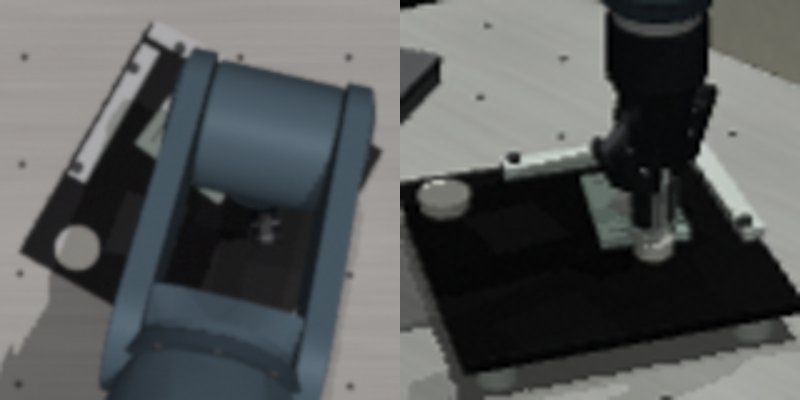

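```bash
cat >> h.py <<'E'
def F(n=8):
    a=[]
    for _ in range(n):
        f=np.array(read_contact_force());a.append([f[:2]@XS,f[:2]@YSv,f[2]])
    return np.mean(a,0)
E
python3 - <<'E'
from h import *
t=read_clock();a=[np.round(read_contact_force(),2).tolist() for _ in range(4)];print(a,read_clock()-t)
p,l=push(w2s(read_position()),(0,1),.023,.004,.025,4,np.zeros(3));print(read_clock(),p,l)
for n in("top","side"): cv2.imwrite(f"pics/{n}3.png",grab_frame(n))
a=cv2.imread("pics/top3.png");b=cv2.imread("pics/side3.png")
cv2.imwrite("pics/g3.png",np.hstack([cv2.resize(a[120:280,235:395],(400,400)),cv2.resize(b[150:250,260:360],(400,400),interpolation=cv2.INTER_CUBIC)]))
E
```

```text
[[-0.59, -0.05, -1.63], [-0.59, -0.05, -1.63], [-0.59, -0.05, -1.63], [-0.59, -0.05, -1.63]] 0.0
11.7917 [ 0.04206102 -0.01477275] [(4.0, -0.33, -0.6), (8.0, -0.06, -0.9), (12.0, -0.36, -0.7), (16.0, 0.18, -1.1), (20.0, 0.62, -0.6), (23.0, -0.66, -0.2)]
```

View pics/g3.png

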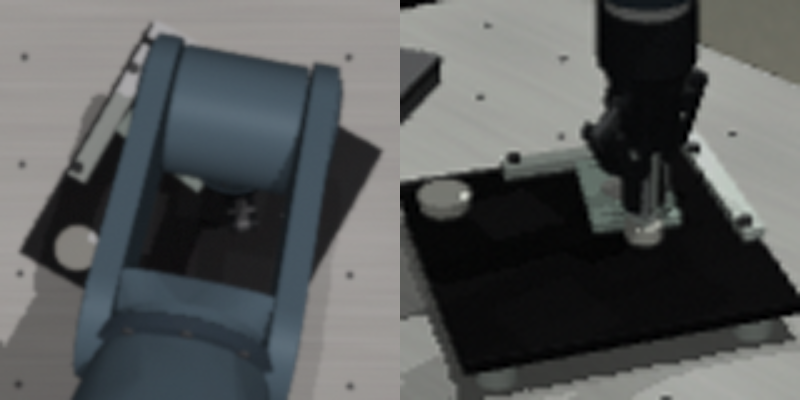

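```bash
python3 - <<'E'
from h import *
p=w2s(read_position());go(p[0],-.030,.08)
for n in("top","side"): cv2.imwrite(f"pics/{n}4.png",grab_frame(n))
b=cv2.imread("pics/side4.png")
cv2.imwrite("pics/g4.png",cv2.resize(b[165:235,285:385],(800,560),interpolation=cv2.INTER_CUBIC))
E
```

```text
(no output)
```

View pics/g4.png

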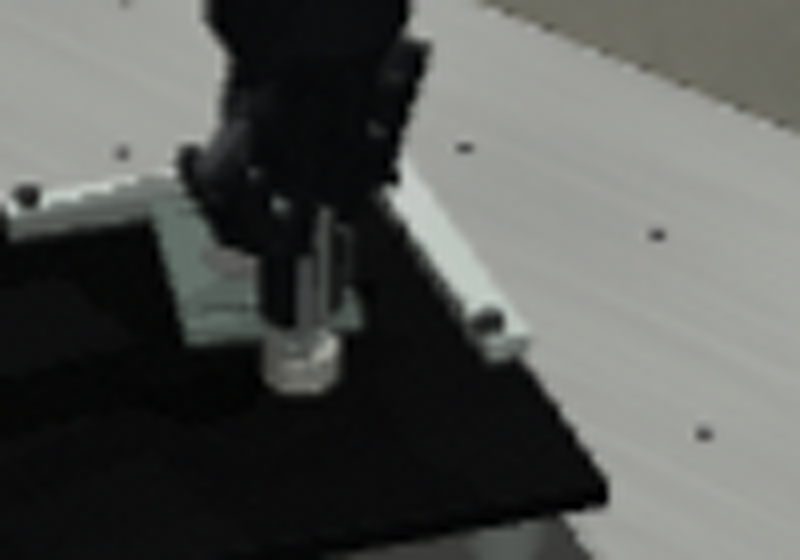

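```bash
python3 - <<'E'
from h import *
for q in [(152,205),(187,332),(360,316)]:print(w2s(px2w("side",285+q[0]/8,165+q[1]/8,.048))*1e3)
E
```

```text
[ 21.43713639 101.15026162]
[7.43765271 2.0428184 ]
[76.11260139 -6.74044215]
```

```bash
python3 - <<'E'
from h import *
go(-.015,-.030,.1);go(-.015,.020,.1)
p,l=push(w2s(read_position()),(1,0),.020,.005,.03,4,np.zeros(3));print(read_clock(),p,l)
for n in("top","side"): cv2.imwrite(f"pics/{n}5.png",grab_frame(n))
b=cv2.imread("pics/side5.png")
cv2.imwrite("pics/g5.png",cv2.resize(b[165:235,285:385],(800,560),interpolation=cv2.INTER_CUBIC))
E
```

```text
14.9583 [0.00478313 0.02004479] [(5.0, -0.7, -1.3), (10.0, 0.32, -1.0), (15.0, 0.03, -0.8), (20.0, 0.33, -0.7)]
```

View pics/g5.png

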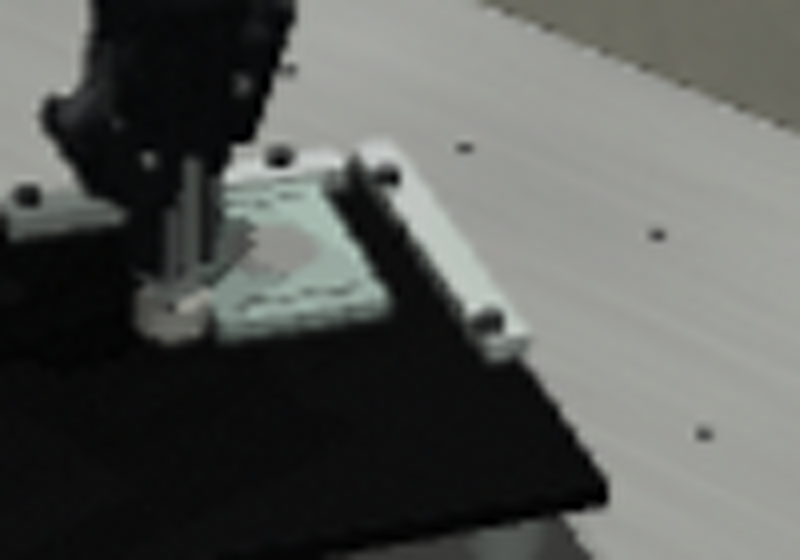

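View pics/top5.png

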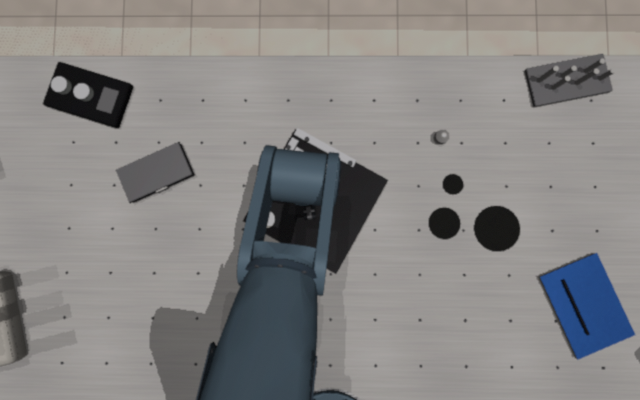

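```bash
python3 - <<'E'
from h import *
for q in [(322,180),(390,298),(216,320)]:print(w2s(px2w("side",285+q[0]/8,165+q[1]/8,.048))*1e3)
for q in [(345,166),(120,208)]: print("sidebar bottom edge",w2s(px2w("side",285+q[0]/8,165+q[1]/8,.05))*1e3)
for q in [(365,160),(485,335)]: print("far",w2s(px2w("side",285+q[0]/8,165+q[1]/8,.05))*1e3)
E
```

```text
[ 95.67055271 100.22456177]
[91.90713005  2.53279396]
[20.8646711  7.1638811]
sidebar bottom edge [107.60261561 105.37067652]
sidebar bottom edge [ 7.1673624  99.36519915]
far [117.37142781 107.76374901]
far [117.23784467 -37.37750348]
```

```bash
python3 - <<'E'
from h import *
p=w2s(read_position());go(p[0]-.006,p[1],.08);go(p[0]-.006,.045,.08)
p,l=push(w2s(read_position()),(1,0),.018,.006,.03,3,np.zeros(3));print(read_clock(),p,l)
p,l=push(p,(1,0),.018,.0007,.012,2.5,np.zeros(3));print(read_clock(),p,l)
sleep(.1);print(F(),w2s(read_position()))
cv2.imwrite("pics/side6.png",grab_frame("side"))
b=cv2.imread("pics/side6.png")
cv2.imwrite("pics/g6.png",cv2.resize(b[165:235,285:385],(800,560),interpolation=cv2.INTER_CUBIC))
E
```

```text
16.8083 [0.01665715 0.04564154] [(6.0, 0.98, -1.0), (12.0, -0.11, -1.2), (18.0, 0.38, -0.4)]
21.8083 [0.03065715 0.04564154] [(0.7, 0.12, -0.4), (1.4, 0.44, -0.8), (2.1, 0.81, -1.3), (2.8, 1.44, -0.7), (3.5, 0.56, -1.5), (4.2, 0.11, -0.1), (4.9, -0.92, -1.4), (5.6, 0.36, -0.9), (6.3, -0.06, -0.2), (7.0, 0.83, -0.9), (7.7, 0.29, -1.1), (8.4, 0.07, -1.2), (9.1, 0.31, -1.4), (9.8, 0.31, -1.3), (10.5, 0.73, -0.7), (11.2, 0.36, -2.0), (11.9, 1.15, -1.4), (12.6, 0.1, -1.2), (13.3, 2.22, -0.3), (14.0, 5.6, 2.1)]
[-5.7248025  -0.84801309  2.36477413] [0.02990663 0.04580662]
```

View pics/g6.png

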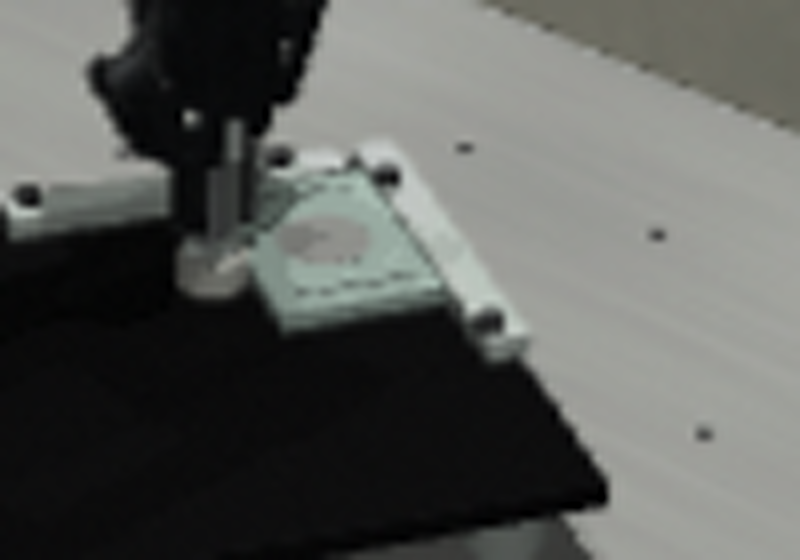

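```bash
python3 - <<'E'
from h import *
go(.016,.045,.06);go(.010,-.032,.12);go(.077,-.032,.12)
sleep(.1);print(read_clock(),F())
p,l=push((.077,-.032),(0,1),.014,.0035,.03,3,np.zeros(3));print(read_clock(),p,l)
p,l=push(p,(0,1),.02,.0007,.012,2.0,np.zeros(3));print(read_clock(),p,l)
sleep(.1);print(F(),w2s(read_position()))
cv2.imwrite("pics/side7.png",grab_frame("side"))
b=cv2.imread("pics/side7.png")
cv2.imwrite("pics/g7.png",cv2.resize(b[165:235,285:385],(800,560),interpolation=cv2.INTER_CUBIC))
E
```

```text
23.95 [-0.76796196 -0.82583434 -1.12533358]
25.0167 [ 0.077 -0.018] [(3.5, 0.73, -0.4), (7.0, -0.14, -0.9), (10.5, -0.05, -0.4), (14.0, -0.87, -0.8)]
28.0167 [ 0.077  -0.0096] [(0.7, -0.17, -0.6), (1.4, -0.73, -1.0), (2.1, -0.97, -0.7), (2.8, 1.2, -1.2), (3.5, 0.32, -0.4), (4.2, -0.01, -0.3), (4.9, 0.06, -1.3), (5.6, 0.38, -0.7), (6.3, 0.83, -2.1), (7.0, 0.26, -0.6), (7.7, 1.51, -0.0), (8.4, 6.07, 0.6)]
[-0.68102553 -4.63800019  1.78410332] [ 0.07696739 -0.01025013]
```

View pics/g7.png

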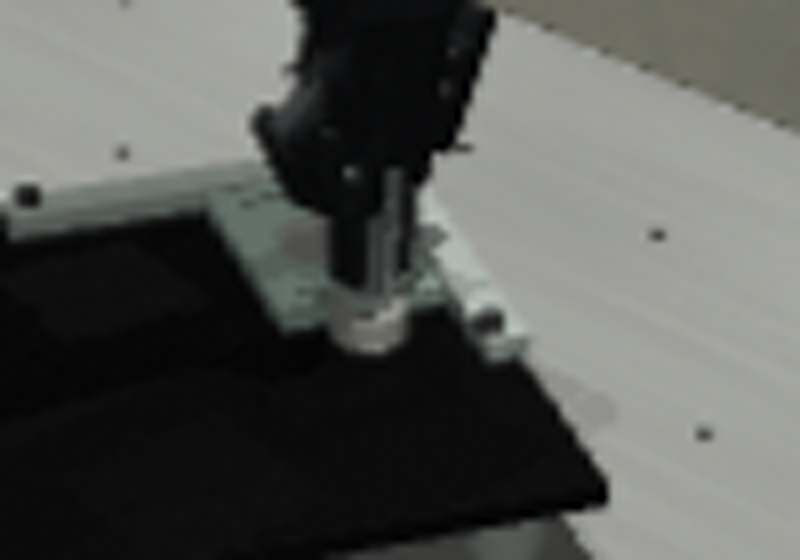

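```bash
python3 - <<'E'
from h import *
Z=np.zeros(3)
def rep(tag): sleep(.05);print(tag,read_clock(),F().round(2),(w2s(read_position())*1e3).round(2))
go(.077,-.032,.08);go(.010,-.032,.12);go(.010,.055,.12)
go(.026,.055,.04)
p,l=push((.026,.055),(1,0),.008,.0006,.012,2.2,Z);print(l);rep("x")
go(.012,.055,.06);go(.010,-.032,.12);go(.077,-.032,.12);go(.077,-.014,.04)
p,l=push((.077,-.014),(0,1),.008,.0006,.012,2.2,Z);print(l);rep("y")
go(.077,-.035,.06)
cv2.imwrite("pics/side8.png",grab_frame("side"))
b=cv2.imread("pics/side8.png")
cv2.imwrite("pics/g8.png",cv2.resize(b[165:235,285:385],(800,560),interpolation=cv2.INTER_CUBIC))
E
```

```text
[(0.6, 0.12, -0.4), (1.2, -0.75, -0.8), (1.8, 0.33, 0.7), (2.4, 0.35, -1.0), (3.0, 0.78, -1.7), (3.6, 1.01, -0.8), (4.2, 2.82, 1.1)]
x 32.5333 [-2.38 -0.15  0.71] [29.8  55.07]
[(0.6, 0.4, -0.2), (1.2, 0.42, -1.2), (1.8, 0.22, -0.7), (2.4, 0.97, -1.7), (3.0, 1.07, -1.8), (3.6, 1.03, -1.0), (4.2, 4.07, 1.0)]
y 36.9667 [-1.46 -4.44 -0.64] [ 76.98 -10.24]
```

View pics/g8.png

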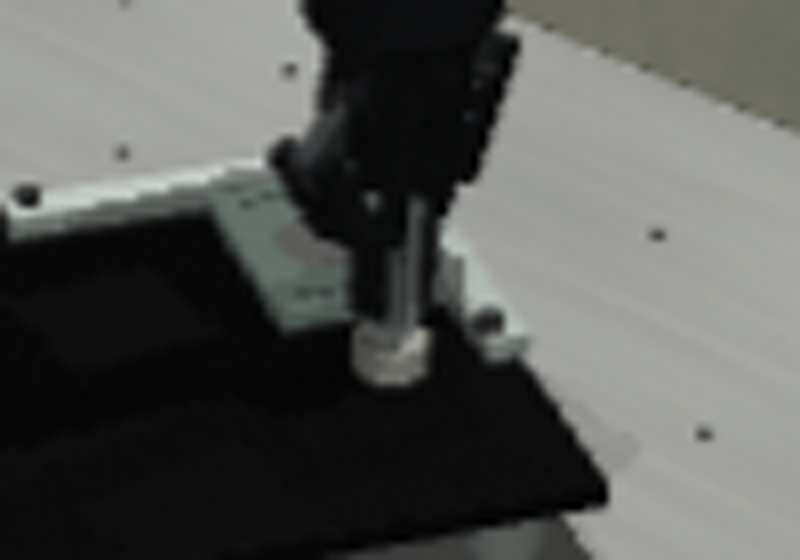

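```bash
python3 - <<'E'
from h import *
p=read_position();move_linear([p[0],p[1],.14],feed=.15)
movep([.5125,-.2850,.12],RV);print(read_clock())
for n in("top","side"): cv2.imwrite(f"pics/{n}9.png",grab_frame(n))
a=cv2.imread("pics/top9.png");b=cv2.imread("pics/side9.png")
cv2.imwrite("pics/g9.png",np.hstack([cv2.resize(a[120:200,255:375],(600,400),interpolation=cv2.INTER_CUBIC)[:,:400],cv2.resize(b[165:215,295:345],(400,400),interpolation=cv2.INTER_CUBIC)]))
b=cv2.imread("pics/side9.png");cv2.imwrite("pics/g9b.png",cv2.resize(b[190:300,330:440],(440,440)))
E
```

```text
39.1417
```

View pics/g9.png

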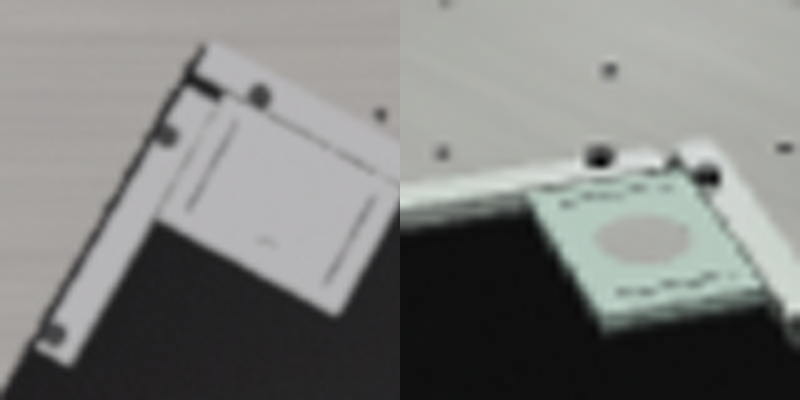

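View pics/g9b.png

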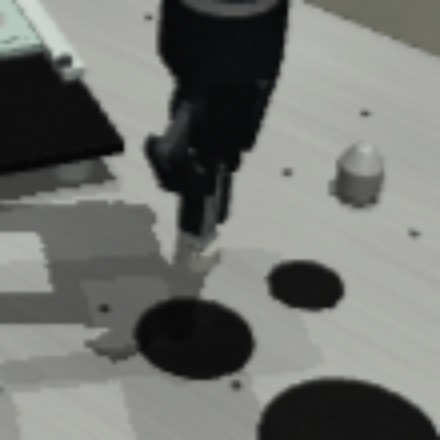

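```bash
python3 - <<'E'
from h import *
from scipy.ndimage import map_coordinates
g=cv2.cvtColor(cv2.imread("pics/top9.png"),cv2.COLOR_BGR2GRAY).astype(float)
def prof(q0,d):
    t=np.arange(-.008,.0081,.001);P=np.array([w2px("top",[*s2w(*(np.array(q0)+np.array(d)*k)),.049]) for k in t])
    return map_coordinates(g,[P[:,1],P[:,0]],order=1)
for y in (.015,.03,.045,.06,.075,.09): 
    r=prof((.1145,y),(1,0));print("far y",y,r.round().astype(int))
for x in (.053,.065,.077,.089,.1): 
    r=prof((x,.1055),(0,1));print("side x",x,r.round().astype(int))
E
```

```text
far y 0.015 [179 181 181 181 181 178 174 170 170 170 172 176 180 181 181 181 181]
far y 0.03 [182 182 182 181 180 173 165 157 156 158 164 171 177 180 181 182 182]
far y 0.045 [181 181 181 181 180 178 173 169 168 169 172 176 179 181 182 182 182]
far y 0.06 [182 182 182 181 180 174 167 157 158 161 166 172 178 181 181 182 182]
far y 0.075 [182 182 181 180 179 172 164 157 159 163 169 174 178 181 181 182 182]
far y 0.09 [182 182 182 180 179 170 157 139 117  96  76  70  69  69  70  72  78]
side x 0.053 [181 182 182 181 178 174 168 165 163 163 169 175 180 181 182 182 182]
side x 0.065 [180 181 182 181 180 178 174 170 169 171 174 177 179 181 181 181 181]
side x 0.077 [179 181 181 181 177 172 167 162 159 161 168 174 179 179 177 170 160]
side x 0.089 [177 181 182 181 181 179 176 174 174 174 175 179 181 182 181 180 179]
side x 0.1 [178 180 182 181 179 176 171 166 164 166 170 175 178 180 181 182 182]
```

Both seams are evenly narrow with no taper, so the plate is seated. Next I place the pusher back.

```bash
python3 - <<'E'
from h import *
X,Y=.5165,-.2842
move_linear([X,Y,.056],feed=.08);b=F()[2]
z=.056
while z>.0485:
    z-=.0007;move_linear([X,Y,z],feed=.015)
    if F()[2]-b>3.0:break
print(read_clock(),z,b,F().round(2),read_position())
move_gripper(1.0);print(read_grip_width())
sleep(.2)
move_linear([X,Y,.17],feed=.12)
movep([.40,-.38,.28],RV)
sleep(.3);print(read_clock())
for n in("top","side"): cv2.imwrite(f"pics/{n}10.png",grab_frame(n))
a=cv2.imread("pics/top10.png");b=cv2.imread("pics/side10.png")
cv2.imwrite("pics/g10.png",np.hstack([cv2.resize(a[110:290,235:475],(480,360)),cv2.resize(b[170:310,300:420],(309,360))]))
E
```

```text
42.1917 0.05040000000000001 -1.4909940788152936 [-3.11 -0.3   5.71] [ 0.51664616 -0.28431519  0.05121012]
1.0043467774396797
45.3
```

View pics/g10.png

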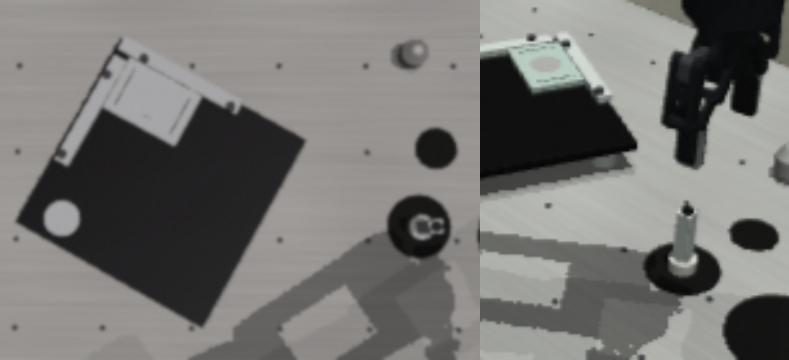

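```bash
python3 - <<'E'
from h import *
print(F().round(2),read_clock());sign_off()
E
```

```text
[-0.64 -0.5   0.34] 45.4
the job is handed in; nothing more can be done
```

I gripped the pusher and pushed the plate along y, then x, then y. I then pressed it lightly once more against each bar, stood the pusher back upright on its 80 mm pad, and handed in at 45.4 s.

- **Seating:** The second press met each bar within about 0.1 mm of where the first press had. In the top view the seams to both bars are hairline and even. Their darkness could mean up to about 0.5 mm of gap, but I read it as edge shading. Neither tapers, so the plate looks square and flush.
- **Forces:** The highest push I read was about 6 N against the 15 N limit. The readings were taken between small steps and carry about 0.5 N of noise, so a brief peak during a step could have gone unseen.
- **End state:** The last pictures show the pusher upright on its pad, with the gripper open and clear. The dish and lens look unmoved. The slide box was outside the final crop, but the arm never went near it.

No check failed. Early on, the first y-push did not turn the plate square as I had planned; pushing it off-centre in x and pressing it against the bars did that.

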